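Shift the polishing lathe into third and start it

ROBOT

A 6-joint arm with a two-finger parallel gripper is mounted at the origin on the work surface. World frame = base frame: x ahead of the robot, y to its left, z up, the work surface at z = 0. Lengths are in m, angles in rad, forces in N, time in s.
With the tool pointing down it reaches from about 0.425 to 0.95 m from the base axis. Payload 3.5 kg.
Tool frame: the origin (TCP) lies at the very end of the fingers, on their centre line; the grasp point (between the pads) lies ctrl.pinch_z behind it (ctrl.pinch_z is the distance from the TCP to the grasp point, in m); z points along the fingers, y is the line along which they close (so a half turn about z gives the same grasp; the last joint's range is limited). The gripper opens to 85 mm and grips with 20 to 120 N. Pads are 22 mm wide; open, the fingers measure 114 mm over their backs; the gripper's body (76 mm by 85 mm) begins 54 mm behind the grasp point. The pads swing forward as they close: fully open they stand 13 mm farther back than shut.
Start: joints at [-1.498, 0.286, 1.577, -0, 1.279, -0.15], TCP at [0.149, -0.658, 0.2] pointing down, gripper open.
Joint ranges: [-2.77, 2.77], [-0.9, 2.22], [0.21, 2.48], [-1.53, 4.67], [0.24, 2.81], [-2.84, 2.84]. Speed limits (rad/s): [2.79, 2.79, 3.14, 3.14, 3.14, 3.14].

INTERFACE

Orientations are given as a unit quaternion [x, y, z, w].
In Python, from plant import ctrl gives the robot as it stands.
- The arm moves only by the shell command python3 -m inch 'ROWS' [FORCE]. ROWS is a JSON list that holds a single list of rows (three levels of brackets), with 1 to 10 rows, each of 7 numbers: dx, dy, dz in m, then a rotation vector rx, ry, rz in rad, then the opening from 0.0 (shut) to 1.0 (fully open); each row is the pose to reach, as a shift and turn from the pose commanded when the command began, along the tool's axes at that moment; what a row does not reach only later rows make up. A row lasts 1/8 s, in which the tool goes at most 0.0625 m and 0.188 rad, less where a joint would pass 70% of its speed; a pose out of reach is approached as far as the arm can. The fingers move at their own pace and stop on an object; FORCE is the grip in N (left out, the last holds). Time passes only in rows, so rows that do not move let the fingers close. It prints the time, the measured TCP pose, the force, the opening and the grip force at its end. Input that does not fit is refused with a message, and nothing moves.
- ctrl.get_state(): the state, without advancing time (a new reading comes with each control period).
- ctrl.read_camera(name): name is "side" or "top" or "wrist"; returns a dict with "pixels" (384x512x3 uint8, red, green, blue), "camera_matrix" (3x3 intrinsics, pixels), "xyz" and "orientation" of the camera in the world. Camera axes: x right, y down, z forward; pixel columns grow to the right and rows downward; lengths in m; the calibration is good to about 2 mm. The wrist camera is an equidistant fisheye: a pixel r from the principal point sees the ray r / f radians off the axis. A picture is of the moment at which its call begins. There is no depth.
- ctrl.sign_off(): hands the job in; it is judged then, once.
Trained networks look in the newest picture that a camera, given by its name, has taken for a name from the list of things; names that differ only in an ending like _2 or _b are one class to them, and where a whole thing is asked for, a point or a joint stands for the part that bears it (a point fixed in the world has none). Each returns a list of dicts, best first, with "conf" (0 to 1); they miss things now and then, are a little off and sometimes report something else, mostly with a low value. They report only what shows in the picture. A call takes as long as a camera call.
- ctrl.recognise(camera, thing): "position" ([x, y, z] in m, in world coordinates, good to about 4 mm: the middle of the surface that is visible of it).
- ctrl.masks_of(camera, thing): "region" (384x512 bool, what is visible of it).
- ctrl.mark_of(camera, thing): "position" ([x, y, z] in m, in world coordinates, good to about 4 mm: a listed point, or the origin of a listed thing).
The state is a dict: "time": time; "qpos": joint angles; "dq": joint speeds; "joint_efforts": joint torques, N m; "eef_pos": TCP position; "tcp_rot": TCP orientation; "contact_force": force on the tool from outside, world axes, zero at the start; "wrist_torque": the same for the moment, N m; "opening": opening from 0.0 (shut) to 1.0 (fully open); "finger_force": force on a finger pad.
Only numpy, scipy, OpenCV 4.12 (cv2) and the standard library are available. Lean on these libraries where they do the work, as an engineer would, in place of code of your own. Each camera call takes 0.05 s, during which the arm holds its last target. There are 200 camera calls.

TASK

The stopped polishing lathe's gearstick stands somewhere in the left-hand slot of its H-shaped gate: push it with the fingertips to neutral, across, and then forward (away from you) fully home in third, the far right-hand slot, without gripping or forcing it. With the stick in third, and not before, press the flush start button right down and let it come up again. Leave the mushroom stop button and everything lying about the lathe alone.

Things in the scene. Friction and masses are not known exactly. Their poses are not given: they have to be found in the camera images.
- lathe: White geared polishing lathe, fixed. Origin on the table under the centre of the gate; x forward (away from the operator), y to the operator's left. In front a gearbox with a flat deck 90 mm high (x -85 to +100, y +-130 mm) carrying gate, gearstick and two buttons; behind it a motor barrel along y (axis x 170, z 130 mm, radius 65 mm), a wheel on each end, splash guards 180 mm high.
- gate_centre (a point): Centre of the H on top of the steel gate plate (80 x 66 mm), 95 mm above the table. Two slots along x, 14 mm wide, 50 mm long, at y +14 (left) and -14 mm (right), joined half-way by a 14 mm wide cross channel (neutral); tongues between them have round noses. First is far left, second near left, third far right, fourth near right (one to four punched dots).
- knob (a point): Centre of the gearstick's black ball knob, 32 mm in diameter. The stick is a 9 mm steel rod that turns both ways about a point 140 mm below the ball's centre, at lathe x 0, y 0, z 30 mm; upright, the ball's centre is 170 mm above the table. In third gear the ball's centre is at about lathe x +43, y -34, z 160 mm.
- gearstick: The same gearstick as a solid (rod and ball). Origin at its pivot, lathe (0, 0, 30 mm); z runs up along the rod.
- gear_fore (a joint): Fore-and-aft lean of the gearstick, rad: 0 upright (neutral), positive leans forward (lathe +x, away from the operator). The slots end at about +0.31 and -0.31. It stays where it is left; about 2 N at the ball moves it.
- gear_across (a joint): Sideways lean of the gearstick, rad: positive leans to the operator's right (lathe -y). In the left slot it is about -0.19 to -0.27, in the right slot +0.19 to +0.27. It can cross only with gear_fore within about 0.04 of 0 (the round noses lead it in from 0.1 or less). It stays where it is left; about 2 N at the ball moves it.
- start (a joint): Travel of the start button, m: 0 up, 0.006 right down. It springs back; right down takes 5 N. It counts as pressed from 0.004.
- start_top (a point): Centre of the flat top of the start button, a grey cylinder 28 mm in diameter in a 44 mm black ring, at lathe x -20, y +92 mm, 112 mm above the table. Pressed straight down.
- stop (a joint): Travel of the stop button, m: 0 up, 0.006 right down. Not to be pressed.
- stop_top (a point): Centre of the top of the grey mushroom-headed stop button, 40 mm in diameter, at lathe x -20, y -92 mm, 122 mm above the table.
- cast: Plaster cast of a tooth arch, 66 x 62 x 30 mm, loose on the table in front of the gearbox. Origin under its centre.
- bar: Red-brown bar of polishing compound, half in paper, 30 x 70 x 26 mm, loose on the table in front of the gearbox. Origin under its centre.
- bur_block: Aluminium block with ten burs, 36 x 66 x 42 mm, loose on the table in front of the gearbox. Origin under its centre.
- pumice_bowl: Black rubber bowl, 92 mm across, 50 mm high, loose on the table left of the gearbox. Origin under its centre.
- paste_jar: White jar with a metal lid, 52 mm in diameter, 55 mm high, loose on the table right of the gearbox. Origin under its centre.
- wax_knife: Slim wax knife with a wooden handle and a steel blade, 155 mm long, 11 mm thick, lying loose on the table to the right of the paste jar. Origin under its middle, x along it towards the blade.
- felt_cone: Grey felt polishing cone, 25 mm in diameter, 36 mm high, standing loose on the deck at its far left corner, behind the start button. Origin under its centre.

How it is judged:
On the way, in this order (a step that is already met when the one before it is completed fails the run):
1. the gearstick is across, at the right-hand side of the gate (value of joint gear_across above 0.15 rad), for 0.05 s.
2. the gearstick is fully home in third (value of joint gear_fore above 0.25 rad and value of joint gear_across above 0.15 rad), for 0.2 s.
3. the start button is pressed right down (value of joint start above 0.004 m), for 0.05 s.
At the end, for the whole second after the job is handed in: The gearstick stands in third (gear_fore above 0.25 rad of about 0.31, gear_across above 0.15 rad), the start button has been pressed and is up again (below 1.5 mm), the stop button is up, and every loose thing is within 15 mm of where it was (all of step 2 and value of joint each of start, stop below 0.0015 m and distance of each of cast, bar, bur_block, pumice_bowl, paste_jar, wax_knife, felt_cone from where it was at the start of the episode below 0.015 m); the robot touches nothing.
It fails at once if the start button is pressed while the gearstick is not in third (value of joint start above 0.003 m and not (value of joint gear_fore above 0.25 rad and value of joint gear_across above 0.15 rad)).
It fails at once if the stop button is pressed (value of joint stop above 0.003 m).
It fails at once if the gearstick is gripped or forced (more than 35 N from the fingers) (contact force between the fingers and gearstick above 35 N).
It fails at once if a loose thing is shoved, knocked over or lifted (moved more than 15 mm) (distance of any of cast, bar, bur_block, pumice_bowl, paste_jar, wax_knife, felt_cone from where it was at the start of the episode above 0.015 m).
It also fails if it takes over 54 s, if anything falls off the work surface, if the arm or the gripper's body presses on something with over 40 N, if the wrist force passes 120 N, or if a joint passes its speed limit or range.

## Working session

There is one attempt and no reset: what is moved stays moved. The work goes in short steps, Python scripts to look and compute and a shell command to move; the robot and the scene stay as the last step left them, time stands still between calls to the robot, and variables do not carry over. Pictures are saved under pics/ and viewed, at most 10 in all, crops included, and the job is handed in when it is done.

```bash
ls; mkdir -p pics
cat > h.py <<'E'
from plant import ctrl
import numpy as np, cv2
from scipy.spatial.transform import Rotation as R
def pic(c,n):
    r=ctrl.read_camera(c); cv2.imwrite(f'pics/{n}.png',r['pixels'][:,:,::-1]); return r
E
python3 - <<'E'
from h import *
np.set_printoptions(precision=4,suppress=True)
a=[]
for c in('side','top'):
    a.append(pic(c,c+'0')['pixels'])
    for t in 'gate_centre knob start_top stop_top lathe gearstick felt_cone pumice_bowl paste_jar cast bar bur_block'.split():
        print(c,t,[(np.round(d['position'],4).tolist(),round(d['conf'],2)) for d in ctrl.mark_of(c,t)[:2]])
s=ctrl.get_state();print(s['time'],s['eef_pos'],s['tcp_rot'],ctrl.pinch_z)
E
```

```text
pics
side gate_centre [([0.5253, -0.0946, 0.0904], 0.85), ([0.5958, 0.0125, 0.0919], 0.66)]
side knob [([0.4854, -0.0595, 0.1591], 0.89), ([0.4489, 0.1337, 0.0056], 0.38)]
side start_top [([0.4974, -0.0086, 0.1116], 0.59), ([0.5264, -0.0948, 0.0934], 0.47)]
side stop_top [([0.5058, -0.1855, 0.1199], 0.57)]
side lathe [([0.5225, -0.0922, -0.001], 0.71)]
side gearstick [([0.3564, 0.0024, -0.0007], 0.16)]
side felt_cone [([0.5982, 0.0116, 0.0912], 0.69)]
side pumice_bowl [([0.452, 0.1346, 0.0022], 0.75)]
side paste_jar [([0.5623, -0.2757, -0.0013], 0.95), ([0.5962, 0.013, 0.0914], 0.49)]
side cast [([0.3651, -0.1114, 0.0013], 0.89), ([0.5055, -0.1827, 0.1227], 0.69)]
side bar [([0.3811, -0.2122, 0.0013], 0.57)]
side bur_block [([0.3807, -0.2127, 0.0031], 0.71), ([0.3553, 0.0002, -0.0001], 0.64)]
top gate_centre [([0.5228, -0.0922, 0.0955], 0.94)]
top knob [([0.489, -0.0572, 0.1662], 0.49)]
top start_top [([0.4959, -0.0025, 0.1141], 0.69)]
top stop_top [([0.5113, -0.1894, 0.1242], 0.77)]
top lathe [([0.5231, -0.0937, -0.0], 0.96)]
top gearstick [([0.5213, -0.09, 0.0329], 0.73)]
top felt_cone [([0.3635, -0.1101, 0.0004], 0.2)]
top pumice_bowl [([0.4496, 0.1395, -0.0003], 0.71)]
top paste_jar [([0.557, -0.2765, 0.0023], 0.85)]
top cast [([0.3662, -0.1076, 0.0028], 0.8), ([0.5562, -0.2749, 0.001], 0.49)]
top bar [([0.3772, -0.2106, -0.0011], 0.61)]
top bur_block [([0.3552, -0.0005, -0.001], 0.61)]
1.3 [ 0.1492 -0.6583  0.1998] [ 0.9938  0.1112 -0.     -0.    ] 0.0187
```

View pics/side0.png

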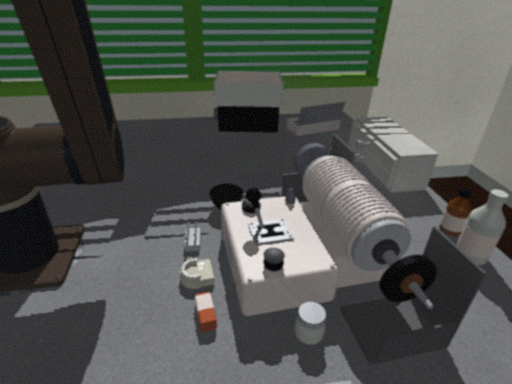

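View pics/top0.png

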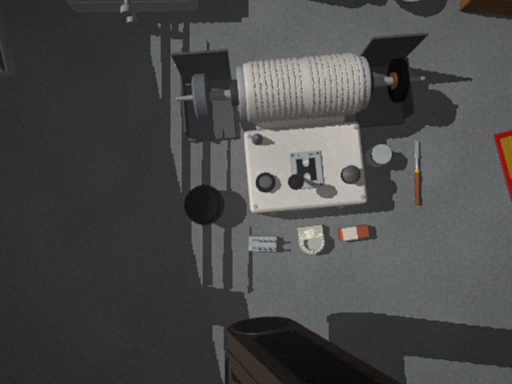

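Run:
```python
from h import *
np.set_printoptions(precision=4,suppress=True)
for c in('side','top'):
    r=ctrl.read_camera(c); print(c,r['xyz'],r['orientation'],r['camera_matrix'].tolist() if hasattr(r['camera_matrix'],'tolist') else r['camera_matrix'])
    for t in('knob','start_top','stop_top','gate_centre'):
        for d in ctrl.masks_of(c,t)[:2]:
            v,u=np.nonzero(d['region']); print(t,round(d['conf'],2),u.mean(),v.mean(),len(u),u.min(),u.max(),v.min(),v.max())
p0=np.array([.149,-.658]);print(ctrl.get_state()['time'])
```

```text
side [ 0.3867 -0.6403  0.5432] [ 0.8734 -0.0644  0.0455 -0.4806] [[346.5598219659739, 0.0, 250.92624464866128], [0.0, 346.5598219659739, 191.4551249860686], [0.0, 0.0, 1.0]]
knob 0.88 254.37735849056602 202.18867924528303 318 245 262 188 228
knob 0.6 204.8262195121951 311.8490853658537 656 195 216 292 331
stop_top 0.62 273.48547717842325 255.23236514522821 241 264 283 248 262
gate_centre 0.71 346.41083605791687 257.0139187295656 32115 221 484 134 364
top [0.4223 0.0332 0.9841] [-0.6991  0.7139 -0.0322  0.0222] [[410.8297119338483, 0.0, 254.11699890269986], [0.0, 410.8297119338483, 184.9305158341717], [0.0, 0.0, 1.0]]
knob 0.6 295.4739336492891 181.2132701421801 211 288 303 174 189
knob 0.59 204.04476418864908 203.77857713828936 1251 185 224 185 223
stop_top 0.62 351.5691056910569 173.4349593495935 246 343 360 165 182
stop_top 0.38 300.44472770265276 116.2878149708121 27066 171 428 32 213
gate_centre 0.97 300.5628266470372 116.31932278248068 27170 172 428 32 213
gate_centre 0.23 295.7891891891892 181.3783783783784 185 288 303 174 188
1.8
```

The side view has the black knob at about (253,196), in front of the start button, with the stop at (273,257). The top view has the knob at (295,181), start at (265,182), stop at (351,174) and the felt cone at (257,139). The stick leans back-left, so it is in second. The lathe is near (0.523, -0.094) with a yaw of about 0.065. I'll shut the fingers and come round high to the near side of the lathe.

```bash
python3 -m inch '[[[0.06,-0.04,-0.08,0,0,0.05,0],[0.242,-0.158,-0.08,0,0,0.158,0],[0.242,-0.158,-0.08,0,0,0.158,0],[0.242,-0.158,-0.08,0,0,0.158,0],[0.242,-0.158,-0.08,0,0,0.158,0],[0.242,-0.158,-0.08,0,0,0.158,0]]]' && python3 -m inch '[[[0.12,-0.383,0,0,0,0,0],[0.12,-0.383,0,0,0,0,0],[0.12,-0.383,0,0,0,0,0],[0.12,-0.383,0,0,0,0,0],[0.12,-0.383,0,0,0,0,0],[0.12,-0.383,0,0,0,0,0],[0.12,-0.383,0,0,0,0,0],[0.12,-0.383,0,0,0,0,0]]]'
python3 - <<'E'
from h import *
np.set_printoptions(precision=4,suppress=True)
r=pic('wrist','w1');print(r['xyz'],r['orientation'],r['camera_matrix'][0])
for c in('wrist','top'):
    if c=='top': ctrl.read_camera(c)
    for t in 'gate_centre knob start_top stop_top lathe gearstick felt_cone'.split():
        print(c,t,[(np.round(d['position'],4).tolist(),round(d['conf'],2)) for d in ctrl.mark_of(c,t)[:2]])
s=ctrl.get_state();print(s['time'],s['eef_pos'],s['tcp_rot'],s['opening'])
E
```

```text
time: 2.55
eef_pos: [0.3531, -0.4483, 0.2814]
tcp_rot: [0.999, 0.035, 0.001, 0.001]
contact_force: [-0.1, 0.2, 0.4]
opening: -0.0
finger_force: 0.0
time: 3.55
eef_pos: [0.4453, -0.0602, 0.2798]
tcp_rot: [0.999, 0.034, -0.0, 0.0]
contact_force: [0.3, -1.1, 0.5]
opening: -0.001
finger_force: 0.0
[ 0.5171 -0.056   0.4542] [ 0.723  -0.6758 -0.0977  0.1051] [297.3186   0.     252.1192]
wrist gate_centre [([0.5207, -0.0916, 0.0962], 0.9)]
wrist knob [([0.4899, -0.0586, 0.1641], 0.59)]
wrist start_top [([0.4947, -0.0024, 0.1101], 0.85)]
wrist stop_top [([0.5113, -0.1879, 0.1202], 0.86)]
wrist lathe [([0.5214, -0.0934, 0.0021], 0.57)]
wrist gearstick [([0.5202, -0.092, 0.0295], 0.72)]
wrist felt_cone [([0.5908, 0.0078, 0.0888], 0.79)]
top gate_centre []
top knob [([0.3652, -0.1088, 0.0002], 0.52), ([0.5153, -0.3762, 0.003], 0.31)]
top start_top [([0.496, -0.0026, 0.1135], 0.56)]
top stop_top []
top lathe [([0.5241, -0.0948, -0.0025], 0.94)]
top gearstick []
top felt_cone [([0.5581, -0.2753, 0.0014], 0.7)]
4.35 [ 0.4452 -0.0608  0.2798] [0.9995 0.0324 0.     0.    ] 0.0025609810276215296
```

View pics/w1.png

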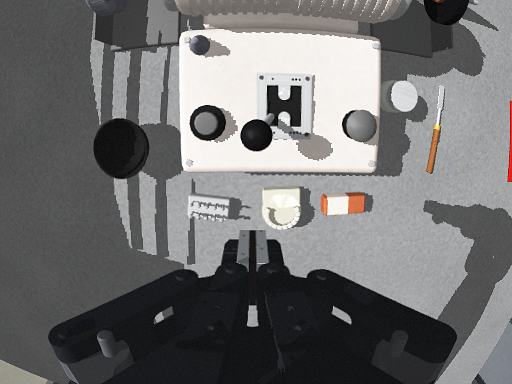

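The wrist view shows the knob at (256,135), the start button at (207,122), the stop at (359,126), the gate centre at (285,104) and the felt cone at (199,44). Next I'll triangulate these from several views.

Run:
```python
from h import *
from scipy.optimize import least_squares
np.set_printoptions(precision=4,suppress=True)
def ray(r,u,v):
    K=np.array(r['camera_matrix']);x=(u-K[0,2])/K[0,0];y=(v-K[1,2])/K[1,1]
    return R.from_quat(r['orientation']),x,y
W=ctrl.read_camera('wrist');T=ctrl.read_camera('top');S=ctrl.read_camera('side')
# refine wrist pixel centres by blob in mask
def m(c,t):
    d=ctrl.masks_of(c,t); 
    if not d: return None
    v,u=np.nonzero(d[0]['region']); return round(d[0]['conf'],2),u.mean(),v.mean(),u.min(),u.max(),v.min(),v.max(),len(u)
for t in('knob','start_top','stop_top'): print(t,m('wrist',t))
def proj(r,p,fish):
    q=R.from_quat(r['orientation']).inv().apply(np.array(p)-r['xyz']);K=np.array(r['camera_matrix'])
    if fish:
        n=np.hypot(q[0],q[1]);th=np.arctan2(n,q[2]);return K[0,2]+K[0,0]*th*q[0]/n,K[1,2]+K[1,1]*th*q[1]/n
    return K[0,2]+K[0,0]*q[0]/q[2],K[1,2]+K[1,1]*q[1]/q[2]
obs={'knob':[(W,256,135,1),(T,295.5,181.3,0),(S,253.5,196.5,0)],'start':[(W,207,122,1),(T,265,182.5,0)],
'stop':[(W,359,126,1),(T,351.5,173.4,0),(S,273.5,255.2,0)]}
for k,o in obs.items():
    f=lambda p:np.concatenate([np.subtract(proj(r,p,w),(u,v)) for r,u,v,w in o])
    s=least_squares(f,[.5,-.1,.12]);print(k,s.x,s.fun)
for y in(-.0925,): 
  for nm,l in(('gate',(0,0,.095)),('start',(-.02,.092,.112)),('stop',(-.02,-.092,.122)),('c1',(-.085,.13,.09)),('c2',(-.085,-.13,.09))):
    p=R.from_euler('z',.07).apply(l)+[.5218,y,0];print(nm,p,proj(W,p,1),proj(T,p,0))
print(ctrl.get_state()['time'])
```

```text
knob (0.87, np.float64(256.6363636363636), np.float64(133.31088664421998), np.int64(240), np.int64(273), np.int64(113), np.int64(151), 891)
start_top (0.92, np.float64(205.37793427230048), np.float64(122.64084507042253), np.int64(194), np.int64(216), np.int64(111), np.int64(134), 426)
stop_top (0.84, np.float64(360.8685258964143), np.float64(124.55511288180611), np.int64(346), np.int64(376), np.int64(109), np.int64(140), 753)
knob [ 0.4896 -0.0626  0.1613] [ 0.0843 -0.5497  0.0783  0.8407 -0.3013 -0.2049]
start [ 0.4953 -0.0038  0.096 ] [-0.0245 -0.0354  0.0472  0.0601]
stop [ 0.5071 -0.1861  0.1128] [ 0.7928 -0.7369 -1.0599  1.2762 -0.1927 -0.015 ]
gate [ 0.5218 -0.0925  0.095 ] (np.float64(282.09706628207584), np.float64(104.60058037656155)) (np.float64(305.37802891544595), np.float64(169.6776860252388))
start [ 0.4954 -0.0021  0.112 ] (np.float64(203.46644607015742), np.float64(122.58679332023209)) (np.float64(264.54745293966806), np.float64(181.91602431595857))
stop [ 0.5083 -0.1857  0.122 ] (np.float64(362.2295516189175), np.float64(124.81724964921881)) (np.float64(351.26942773414805), np.float64(173.6970491281142))
c1 [0.4279 0.0312 0.09  ] (np.float64(178.98364067627824), np.float64(173.48304308934013)) (np.float64(249.52864326187645), np.float64(214.0600388179136))
c2 [ 0.4461 -0.2281  0.09  ] (np.float64(376.7390814337702), np.float64(173.24685460793035)) (np.float64(368.1168148102611), np.float64(203.163469053056))
4.65
```

```bash
python3 -m inch '[[[0,-0.003,0.06,0,0,0,0],[0,0.003,0.11,0,0,0,0],[0,0.003,0.134,0,0,0,0],[0.01,0.003,0.134,0,0,0,0],[0.018,0.003,0.134,0,0,0,0],[0.025,0.003,0.134,0,0,0,0],[0.032,0.003,0.134,0,0,0,0],[0.039,0.003,0.134,0,0,0,0],[0.046,0.003,0.134,0,0,0,0],[0.046,0.003,0.134,0,0,0,0]]]'
cat >> h.py <<'E'
def lathe(p): return R.from_euler('z',-.07).apply(np.array(p)-[.522,-.093,0])
def look(cams,things,n=None):
    for c in cams:
        pic(c,n+c) if n else ctrl.read_camera(c)
        for t in things:
            print(c,t,[((np.round(lathe(d['position'])*1000,1)).tolist(),round(d['conf'],2)) for d in ctrl.mark_of(c,t)[:2]])
    s=ctrl.get_state();print(s['time'],'tcp lathe mm',np.round(lathe(s['eef_pos'])*1000,1),'yaw',R.from_quat(s['tcp_rot']).as_euler('zyx')[0],s['contact_force'])
E
python3 -c "
from h import *
look(['wrist','top','side'],['knob','gate_centre'],'a')"
```

```text
time: 5.9
eef_pos: [0.4928, -0.0606, 0.1483]
tcp_rot: [0.999, 0.032, 0.001, -0.0]
contact_force: [-2.4, 2.1, 8.3]
opening: -0.002
finger_force: 4.2
wrist knob [([-22.5, 36.1, 163.4], 0.92)]
wrist gate_centre [([-0.6, 1.1, 95.0], 0.8), ([-16.1, -92.1, 123.5], 0.31)]
top knob []
top gate_centre []
side knob [([-22.3, 35.5, 162.6], 0.77)]
side gate_centre [([3.0, -0.9, 94.5], 0.83), ([3.7, -0.6, -1.6], 0.54)]
6.35 tcp lathe mm [-26.9  34.4 148.3] yaw -0.06474742396445121 [-2.60161858  2.53716238  7.59227752]
```

View pics/awrist.png

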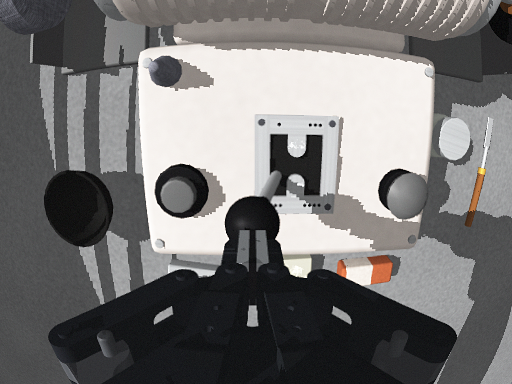

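The wrist view shows the ball at (252,222) in front of the fingertips, with the stick still leaning back. It has moved only about 8 mm, and there is about 8 N upward on the tool. I'll check the contact geometry in the side view.

```bash
python3 -c "
import cv2
i=cv2.imread('pics/aside.png')[120:290,180:360];cv2.imwrite('pics/c1.png',cv2.resize(i,None,fx=4,fy=3.5,interpolation=cv2.INTER_CUBIC))"
```

```text
(no output)
```

View pics/c1.png

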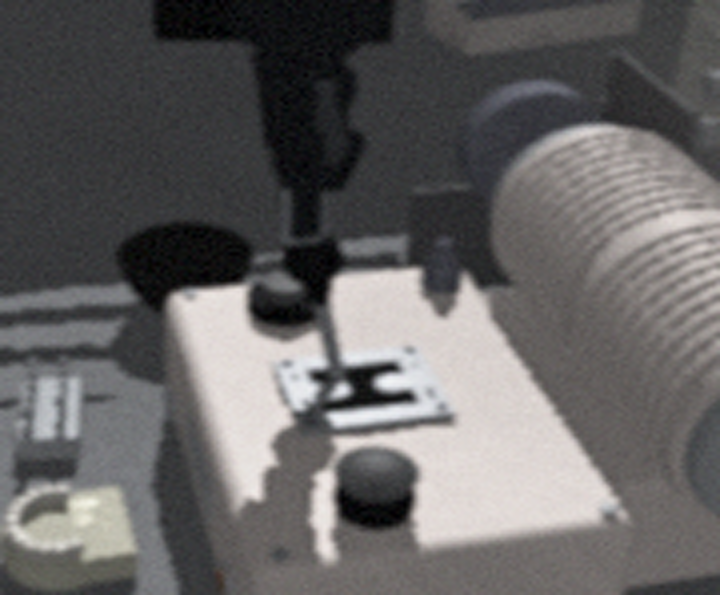

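Run:
```python
from h import *
def proj(r,p,fish):
    q=R.from_quat(r['orientation']).inv().apply(np.array(p)-r['xyz']);K=np.array(r['camera_matrix'])
    if fish:
        n=np.hypot(q[0],q[1]);th=np.arctan2(n,q[2]);return np.round([K[0,2]+K[0,0]*th*q[0]/n,K[1,2]+K[1,1]*th*q[1]/n],1)
    return np.round([K[0,2]+K[0,0]*q[0]/q[2],K[1,2]+K[1,1]*q[1]/q[2]],1)
s=ctrl.get_state();W=ctrl.read_camera('wrist');S=ctrl.read_camera('side')
print(W['xyz'],s['eef_pos'])
Rt=R.from_quat(s['tcp_rot'])
for z in(0,-.02,-.03,-.05): 
    p=s['eef_pos']+Rt.apply([0,0,z]);p2=s['eef_pos']+Rt.apply([.011,0,z]);print(z,proj(W,p,1),proj(W,p2,1),'side',proj(S,p,0),proj(S,p2,0))
inv=R.from_euler('z',.07)
for l in((-22,35,168),(0,33,169),(-30,35,163)):
    p=inv.apply(np.array(l)/1000)+[.522,-.093,0];print(l,proj(W,p,1),proj(S,p,0))
for c in('wrist','side'):
    for d in ctrl.masks_of(c,'knob')[:1]:
        v,u=np.nonzero(d['region']);print(c,d['conf'],u.min(),u.max(),v.min(),v.max(),len(u))
i=cv2.imread('pics/awrist.png')[150:330,160:350];cv2.imwrite('pics/c2.png',cv2.convertScaleAbs(cv2.resize(i,None,fx=4,fy=3.3,interpolation=cv2.INTER_CUBIC),alpha=2.2,beta=20))
```

```text
[ 0.56403076 -0.05666852  0.3229733 ] [ 0.49273618 -0.06060655  0.14832655]
0 [250.9 222.6] [250.9 206.2] side [254.4 201. ] [259.7 200.4]
-0.02 [250.8 235.9] [250.8 218. ] side [254.6 192.7] [259.9 192.2]
-0.03 [250.7 243.6] [250.7 225. ] side [254.7 188.5] [260.1 187.9]
-0.05 [250.6 262.1] [250.5 241.6] side [255.  179.9] [260.4 179.3]
(-22, 35, 168) [249.6 227.7] [257.  192.4]
(0, 33, 169) [253.  190.8] [267.8 191.4]
(-30, 35, 163) [249.8 236.7] [253.1 194.9]
wrist 0.68 225 280 170 240 2269
side 0.86 250 265 188 228 305
```

View pics/c2.png

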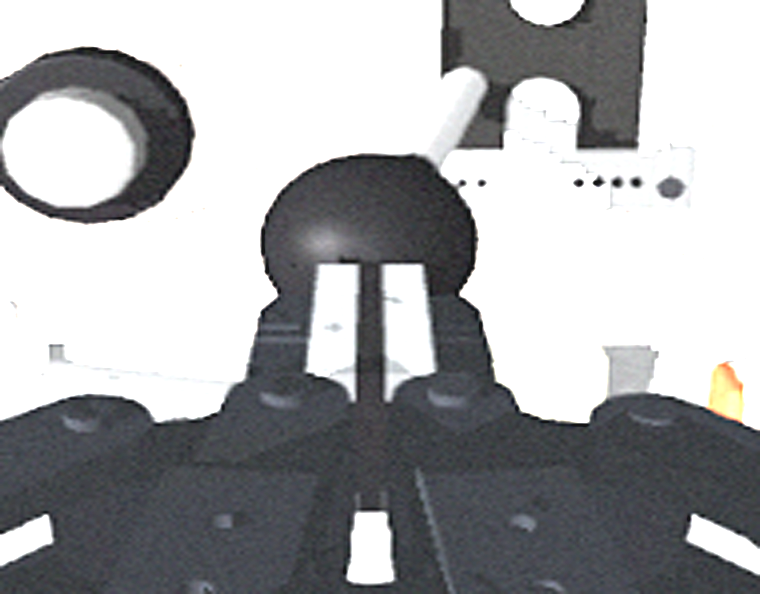

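The narrow fingers end at row 230 in the wrist view and sit above the ball in the side view. When shut, the fingertips end roughly 35 mm short of the nominal TCP, so they rode onto the top of the ball. I'll lift, back off, come down lower and push again.

```bash
python3 -m inch '[[[0,0,-0.035,0,0,0,0],[-0.05,0,-0.035,0,0,0,0],[-0.05,0,-0.035,0,0,0,0],[-0.05,0,0.024,0,0,0,0],[-0.05,0,0.024,0,0,0,0]]]'; python3 -c "
from h import *
look(['wrist','side'],['knob'],'b')
i=cv2.imread('pics/bside.png')[120:290,180:360];cv2.imwrite('pics/c3.png',cv2.convertScaleAbs(cv2.resize(i,None,fx=4,fy=3.5,interpolation=cv2.INTER_CUBIC),alpha=1.7,beta=10))"
```

```text
time: 7.18
eef_pos: [0.4383, -0.0627, 0.1178]
tcp_rot: [0.999, 0.032, -0.005, -0.002]
contact_force: [-0.7, 0.0, -0.4]
opening: -0.0
finger_force: 0.0
wrist knob [([-22.9, 39.2, 165.1], 0.89), ([-16.7, -92.9, 121.3], 0.51)]
side knob [([-21.9, 38.1, 162.9], 0.6)]
7.375 tcp lathe mm [-76.5  33.8 124.1] yaw -0.06496813196155204 [ 0.10459924  0.14548916 -0.33200532]
```

View pics/c3.png

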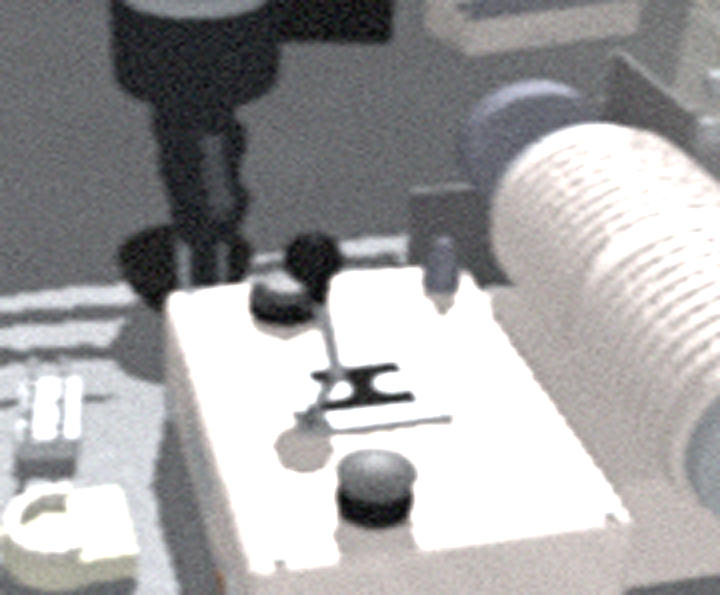

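The finger is now behind the ball and reaches about down to its lower half (finger tip near crop (205,293), ball at (314,260)). Now I'll push it forward to neutral.

```bash
python3 -m inch '[[[0.012,-0.002,0,0,0,0,0],[0.022,-0.002,0,0,0,0,0],[0.028,-0.002,0,0,0,0,0],[0.034,-0.002,0,0,0,0,0],[0.040,-0.002,0,0,0,0,0],[0.045,-0.002,0,0,0,0,0],[0.049,-0.002,0,0,0,0,0],[0.049,-0.002,0,0,0,0,0]]]'; python3 -c "
from h import *
look(['wrist','side'],['knob'],'d')"
```

```text
time: 8.38
eef_pos: [0.4906, -0.0588, 0.1218]
tcp_rot: [0.999, 0.032, 0.0, -0.0]
contact_force: [-0.9, 0.3, 1.1]
opening: -0.0
finger_force: 0.7
wrist knob []
side knob [([-5.5, 35.4, 165.9], 0.73), ([81.3, 100.6, 91.0], 0.42)]
8.575 tcp lathe mm [-29.2  36.3 121.8] yaw -0.06468599603313763 [-0.55019233 -0.29460613  0.07102502]
```

```bash
python3 -m inch '[[[0.003,0,0,0,0,0,0],[0.003,0,0,0,0,0,0],[-0.02,0,-0.02,0,0,0,0],[-0.02,-0.045,-0.02,0,0,0,0],[0.028,-0.045,-0.02,0,0,0,0],[0.028,-0.045,0,0,0,0,0],[0.028,-0.045,0,0,0,0,0]]]'; python3 -c "
from h import *
look(['wrist','side'],['knob'],'e')"
```

```text
time: 9.45
eef_pos: [0.5144, -0.0116, 0.1201]
tcp_rot: [0.999, 0.033, -0.001, -0.001]
contact_force: [-0.5, -0.4, -0.2]
opening: 0.001
finger_force: 0.0
wrist knob [([-0.5, 38.7, 168.2], 0.83), ([4.5, 1.3, 1.6], 0.53)]
side knob [([-0.0, 34.0, 164.2], 0.68)]
9.65 tcp lathe mm [ -0.7  80.9 122.6] yaw -0.06444660987221229 [-0.35397905 -0.01402445  0.41812099]
```

View pics/ewrist.png

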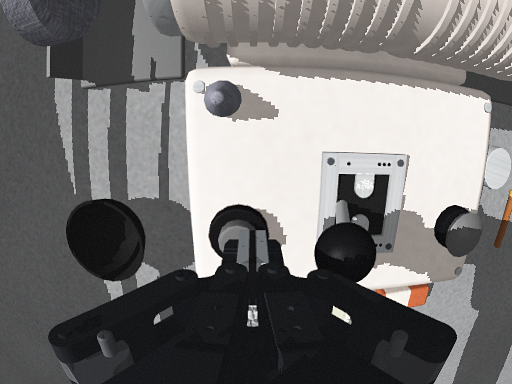

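The ball is at (345,250) in neutral (x about 0, y +36), and the fingers are to its left over the start button ring. Now I'll push it across to the right.

```bash
python3 -m inch '[[[0,0.012,0,0,0,0,0],[0,0.022,0,0,0,0,0],[0,0.032,0,0,0,0,0],[0,0.041,0,0,0,0,0],[0,0.05,0,0,0,0,0],[0,0.059,0,0,0,0,0],[0,0.068,0,0,0,0,0],[0,0.077,0,0,0,0,0],[0,0.084,0,0,0,0,0],[0,0.084,0,0,0,0,0]]]'; python3 -c "
from h import *
look(['wrist','side'],['knob'],'f')"
```

```text
time: 10.9
eef_pos: [0.5204, -0.0966, 0.1215]
tcp_rot: [0.999, 0.032, -0.0, 0.0]
contact_force: [-0.2, 0.1, -0.0]
opening: -0.002
finger_force: 0.0
wrist knob [([-1.0, -31.3, 165.3], 0.6)]
side knob [([-1.2, -36.0, 165.0], 0.67)]
11.1 tcp lathe mm [ -1.5  -3.  122. ] yaw -0.06508127621798421 [ 1.15019168  0.1730455  -0.15181655]
```

```bash
python3 -m inch '[[[0,-0.015,0,0,0,0,0],[-0.045,-0.015,0,0,0,0,0],[-0.045,-0.015,0,0,0,0,0],[-0.045,0.031,0,0,0,0,0],[-0.045,0.031,0,0,0,0,0]]]' && python3 -m inch '[[[0.010,0,0,0,0,0,0],[0.020,0,0,0,0,0,0],[0.028,0,0,0,0,0,0],[0.036,0,0,0,0,0,0],[0.044,0,0,0,0,0,0],[0.052,0,0,0,0,0,0],[0.057,0,0,0,0,0,0],[0.060,0,0,0,0,0,0],[0.060,0,0,0,0,0,0]]]'; python3 -c "
from h import *
look(['wrist','side'],['knob'],'g')"
```

```text
time: 11.72
eef_pos: [0.4792, -0.1315, 0.1229]
tcp_rot: [1.0, 0.031, 0.001, 0.001]
contact_force: [0.7, 0.5, -0.7]
opening: 0.004
finger_force: 0.0
time: 12.85
eef_pos: [0.5376, -0.126, 0.1216]
tcp_rot: [0.999, 0.032, -0.0, 0.0]
contact_force: [-2.0, -0.2, -1.0]
opening: 0.002
finger_force: 0.9
wrist knob [([37.8, -28.9, 162.3], 0.78)]
side knob [([38.2, -30.6, 159.5], 0.58)]
13.05 tcp lathe mm [ 13.3 -34.1 122. ] yaw -0.06465460868175033 [-1.87794524  0.11069485 -1.36380241]
```

```bash
python3 -m inch '[[[0.0015,0,0,0,0,0,0],[0.003,0,0,0,0,0,0],[0.004,0,0,0,0,0,0],[0.004,0,0,0,0,0,0]]]'; python3 -c "
from h import *
look(['wrist','side'],['knob'],'i')"
```

```text
time: 13.55
eef_pos: [0.5399, -0.1258, 0.1215]
tcp_rot: [0.999, 0.033, -0.003, -0.0]
contact_force: [-7.1, -2.1, 1.1]
opening: 0.001
finger_force: 3.8
wrist knob []
side knob [([40.4, -32.1, 159.1], 0.85)]
13.75 tcp lathe mm [ 15.5 -34.  121.5] yaw -0.06533597731502172 [-6.88512839 -1.28594425  1.18450802]
```

Third is home: the ball is at x +40 to +43, and the end stop gives about 7 N. Next I'll back off, lift and go over the start button.

```bash
python3 -m inch '[[[-0.04,0,0,0,0,0,0],[-0.055,0,-0.03,0,0,0,0],[-0.055,-0.05,-0.04,0,0,0,0],[-0.0375,-0.105,-0.04,0,0,0,0],[-0.0375,-0.126,-0.04,0,0,0,0],[-0.0375,-0.126,-0.02,0,0,0,0],[-0.0375,-0.126,0,0,0,0,0],[-0.0375,-0.126,0,0,0,0,0]]]'; python3 -c "
from h import *
look(['wrist','side'],['knob','start_top','stop_top','felt_cone','gearstick'],'j')
i=cv2.imread('pics/jside.png')[120:270,180:340];j=cv2.imread('pics/jwrist.png')[160:310,170:330]
cv2.imwrite('pics/c4.png',cv2.convertScaleAbs(cv2.resize(np.hstack([i,j]),None,fx=2.5,fy=2.5,interpolation=cv2.INTER_CUBIC),alpha=1.6,beta=10))"
```

```text
time: 14.75
eef_pos: [0.4961, -0.0019, 0.1211]
tcp_rot: [0.999, 0.032, -0.0, -0.0]
contact_force: [-0.2, 0.2, -0.2]
opening: -0.004
finger_force: 0.0
wrist knob [([42.1, -27.9, 158.5], 0.81)]
wrist start_top [([-21.5, 92.3, 110.4], 0.84)]
wrist stop_top [([-18.1, -92.3, 119.3], 0.69)]
wrist felt_cone [([76.6, 97.7, 89.6], 0.93)]
wrist gearstick [([-20.1, 93.1, 111.2], 0.73)]
side knob [([39.9, -29.8, 154.7], 0.85)]
side start_top [([-18.1, 88.6, 109.0], 0.68)]
side stop_top [([-22.5, -90.7, 121.1], 0.64)]
side felt_cone [([80.6, 98.1, 87.8], 0.56), ([-22.4, -88.8, 119.2], 0.35)]
side gearstick [([-56.0, 232.0, 3.0], 0.7), ([-157.8, -7.7, -0.8], 0.2)]
15.35 tcp lathe mm [-19.5  92.2 122. ] yaw -0.06469033212566733 [ 0.30496237 -0.21775755  0.32300528]
```

View pics/c4.png

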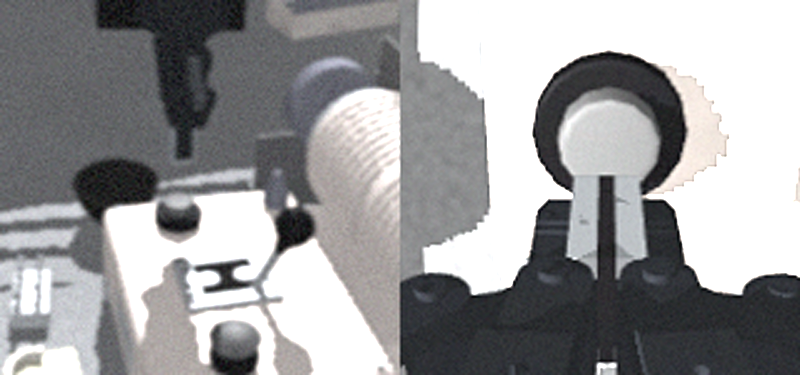

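The stick stands in third with the ball far right. The fingertips are centred over the start button, about 38 mm above it, and the button stands proud of its ring. I'll descend with force checks.

```bash
python3 -m inch '[[[0,0,0.012,0,0,0,0],[0,0,0.022,0,0,0,0],[0,0,0.03,0,0,0,0],[0,0,0.03,0,0,0,0]]]'; python3 -m inch '[[[0,0,0.003,0,0,0,0],[0,0,0.003,0,0,0,0]]]';python3 -m inch '[[[0,0,0.003,0,0,0,0],[0,0,0.003,0,0,0,0]]]'
```

```text
time: 15.85
eef_pos: [0.4952, -0.0022, 0.0905]
tcp_rot: [0.999, 0.032, -0.001, -0.0]
contact_force: [-0.1, 0.3, 0.2]
opening: 0.002
finger_force: 0.0
time: 16.1
eef_pos: [0.4961, -0.0024, 0.0889]
tcp_rot: [0.999, 0.032, 0.0, 0.0]
contact_force: [0.1, -0.3, 0.5]
opening: 0.003
finger_force: 0.0
time: 16.35
eef_pos: [0.4959, -0.0023, 0.0857]
tcp_rot: [0.999, 0.032, -0.0, -0.0]
contact_force: [-0.6, 0.6, -0.3]
opening: -0.002
finger_force: 0.0
```

```bash
for i in 1; do python3 -m inch '[[[0,0,0.003,0,0,0,0],[0,0,0.003,0,0,0,0]]]'; python3 -m inch '[[[0,0,0.003,0,0,0,0],[0,0,0.003,0,0,0,0]]]'; python3 -m inch '[[[0,0,0.002,0,0,0,0],[0,0,0.002,0,0,0,0]]]'; done | grep -E 'eef|contact'
```

```text
eef_pos: [0.4958, -0.0023, 0.0825]
contact_force: [0.3, -0.5, 0.0]
eef_pos: [0.4963, -0.0024, 0.08]
contact_force: [-0.2, -1.0, 1.8]
eef_pos: [0.4963, -0.0024, 0.0781]
contact_force: [-0.9, 0.1, 2.9]
```

```bash
(python3 -m inch '[[[0,0,0.002,0,0,0,0],[0,0,0.002,0,0,0,0]]]'; python3 -m inch '[[[0,0,0.002,0,0,0,0],[0,0,0.002,0,0,0,0]]]'; python3 -m inch '[[[0,0,0.0015,0,0,0,0],[0,0,0.0015,0,0,0,0]]]') | grep -E 'eef|contact'
```

```text
eef_pos: [0.4963, -0.0024, 0.076]
contact_force: [-0.1, -0.4, 4.2]
eef_pos: [0.4964, -0.0024, 0.0745]
contact_force: [-1.3, 0.2, 6.8]
eef_pos: [0.4964, -0.0024, 0.0744]
contact_force: [-5.8, 0.8, 13.7]
```

The force rises stiffly at .0745, so the button is right down. Retract straight up, then check.

```bash
python3 -m inch '[[[0,0,-0.01,0,0,0,0],[0,0,-0.05,0,0,0,0],[0,0,-0.11,0,0,0,0],[-0.03,0,-0.15,0,0,0,0],[-0.03,0,-0.15,0,0,0,0],[-0.03,0,-0.15,0,0,0,0],[-0.03,0,-0.15,0,0,0,0]]]'; python3 -c "
from h import *
look(['wrist','side'],['knob','start_top','stop_top','felt_cone'],'k')
for t in ['cast','bar','bur_block','pumice_bowl','paste_jar','wax_knife']:
    print(t,[np.round(d['position'],3).tolist() for d in ctrl.mark_of('side',t)[:1]])"
```

```text
time: 18.73
eef_pos: [0.4652, -0.0041, 0.22]
tcp_rot: [0.999, 0.032, -0.002, -0.001]
contact_force: [-0.3, 0.2, 0.2]
opening: -0.003
finger_force: 0.0
wrist knob []
wrist start_top [([-23.2, 92.5, 112.9], 0.6), ([73.3, 99.1, 90.2], 0.17)]
wrist stop_top [([-18.8, -94.0, 117.7], 0.84)]
wrist felt_cone [([75.5, 100.4, 89.6], 0.62)]
side knob [([41.9, -29.3, 159.4], 0.78)]
side start_top []
side stop_top [([-20.2, -89.8, 120.2], 0.74)]
side felt_cone [([79.6, 99.7, 89.9], 0.59), ([-54.4, 229.7, 2.5], 0.15)]
19.225 tcp lathe mm [-49.5  92.4 222.3] yaw -0.06483409062225798 [ 0.12775008 -0.16241574 -1.0032074 ]
cast [[0.362, -0.111, 0.002]]
bar [[0.38, -0.211, 0.002]]
bur_block [[0.356, 0.004, 0.003]]
pumice_bowl [[0.449, 0.134, 0.004]]
paste_jar [[0.561, -0.274, -0.002]]
wax_knife [[0.524, -0.092, -0.002]]
```

View pics/kwrist.png

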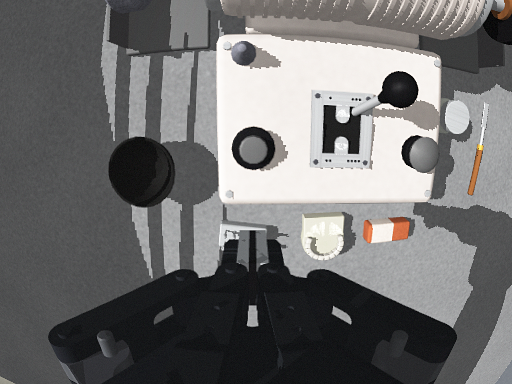

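The ball is at (400,90), far right in third. The start button is up at (253,148), the stop at (420,153) is untouched, and the loose things are where they were.

```bash
python3 -c "
from plant import ctrl
print(ctrl.sign_off())"
```

```text
the job is handed in; nothing more can be done
None
```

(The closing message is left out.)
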